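Weight the glued repairs on a painted panel

ROBOT

A 6-joint arm with a two-finger parallel gripper is mounted at the origin on the work surface. World frame = base frame: x ahead of the robot, y to its left, z up, the work surface at z = 0. Lengths are in m, angles in rad, forces in N, time in s.
With the tool pointing down it reaches from about 0.375 to 0.9 m from the base axis. Payload 3.1 kg.
Tool frame: the origin (TCP) lies on the centre line of the jaws, within the pads' length; the fingertips stand 8 mm ahead of it and the grasp point (between the pads) lies 11 mm behind it; z points along the fingers, y is the line along which they close (so a half turn about z gives the same grasp; the last joint's range is limited). The gripper opens to 85 mm and grips with 20 to 120 N. Pads are 22 mm wide; open, the fingers measure 114 mm over their backs; the gripper's body (76 mm by 85 mm) begins 54 mm behind the grasp point. The pads swing forward as they close: fully open they stand 13 mm farther back than shut.
Start: joints at [-1.321, 0.527, 1.433, -0, 1.181, -0.178], TCP at [0.259, -0.569, 0.239] pointing down, gripper open.
Joint ranges: [-3.08, 3.08], [-0.75, 2.2], [0.22, 2.44], [-1.43, 4.57], [0, 2.65], [-2.85, 2.85]. Speed limits (rad/s): [2.79, 2.79, 3.14, 3.14, 3.14, 3.14].

INTERFACE

Orientations are given as a unit quaternion [x, y, z, w].
In Python, from station import * gives the robot as it stands.
- The arm moves only by the tool play_rows, never from a script. Its argument "rows" is a list of rows, each a list of 3 entries, a list of its own where there are three numbers: the turn, a rotation vector about the tool's x, y, z in degrees, then the shift along the tool's x, y, z in mm, then the closure, from 0 (fully open) to 1 (shut). In form: [[[ax, ay, az], [dx, dy, dz], jaw], ...]. A call has 1 to 12 rows; each row shifts and turns the commanded pose from where the row before left it, along the tool's axes as they then stand; what a row does not reach is not made up. A row lasts 1/12 s, in which the tool goes at most 41.7 mm and 7.16 degrees, less where a joint would pass 70% of its speed; a pose out of reach is approached as far as the arm can. A call with a gripper value outside its range is refused whole. The fingers move at their own pace and stop on an object; "grip_force" is the grip in N (left out, the last holds). Time passes only in rows, so rows that do not move let the fingers close. It gives the time, the measured TCP pose, the force, the opening and the grip force at its end, in the units of the state.
- sense(): the state, without advancing time (a new reading comes with each control period).
- snapshot(name): name is "scene" or "top" or "wrist"; returns (picture, depth): 480x640x3 uint8, red, green, blue; 480x640 float32, m along the optical axis (not along the pixel's ray), 0 where there is no reading.
- get_calibration(name): a dict with "vfov" (degrees; the focal length in pixels is half the picture's height over the tangent of half this angle, whatever the lens; pixels are square), "cx", "cy" (the principal point, pixels), "k1" (the pictures are not rectified: a ray, as slopes to the right and down, at radius r is drawn at 1 + k1 r^2 times it, then the intrinsics apply), "xyz" and "attitude" of the camera in the world. Camera axes: x right, y down, z forward; pixel columns grow to the right and rows downward; lengths in m; the calibration is good to about 2 mm. A picture is of the moment at which its call begins: read the wrist's pose just before it. get_calibration takes no time and is no camera call; for the wrist camera it gives the pose at the moment of the call.
- sign_off(): hands the job in; it is judged then, once.
The state is a dict: "t": time; "q": joint angles; "qd": joint speeds; "tau": joint torques, N m; "tcp_pos": TCP position; "tool_rot": TCP orientation; "force": force on the tool from outside, world axes, zero at the start; "ft_torque": the same for the moment, N m; "finger_gap": opening from 0.0 (shut) to 1.0 (fully open); "gripper_force": force on a finger pad.
Only numpy, scipy, OpenCV 4.12 (cv2) and the standard library are available. Lean on these libraries where they do the work, as an engineer would, in place of code of your own. Each camera call takes 0.05 s, during which the arm holds its last target. There are 200 camera calls.

TASK

The four glued repairs on the painted panel are covered with round felt pads of four sizes: gently set the four round steel weights on them, the largest weight on the largest pad and so on down to the smallest, each upright and wholly on the felt of its own pad. Work in order of size, the largest first (its glue sets first) and the smallest last, and leave each weight standing there. Leave the two square weights where they are.

Things in the scene. Friction and masses are not known exactly. Their poses are not given: they have to be found in the camera images.
- round_a: largest of the four round steel weights: a plain disc 64 mm in diameter and 22 mm high, with an upright dark steel knob (cylinder 22 mm in diameter, 30 mm high) in the middle of its top, 52 mm high in all, about 0.55 kg. Stands loose and upright on the bench. Origin: centre of its underside; z up through the knob.
- round_b: second largest of the four round steel weights: a plain disc 53 mm in diameter and 22 mm high, with an upright dark steel knob (cylinder 22 mm in diameter, 30 mm high) in the middle of its top, 52 mm high in all, about 0.38 kg. Stands loose and upright on the bench. Origin: centre of its underside; z up through the knob.
- round_c: second smallest of the four round steel weights: a plain disc 42 mm in diameter and 22 mm high, with an upright dark steel knob (cylinder 22 mm in diameter, 30 mm high) in the middle of its top, 52 mm high in all, about 0.24 kg. Stands loose and upright on the bench. Origin: centre of its underside; z up through the knob.
- round_d: smallest of the four round steel weights: a plain disc 32 mm in diameter and 22 mm high, with an upright dark steel knob (cylinder 22 mm in diameter, 30 mm high) in the middle of its top, 52 mm high in all, about 0.14 kg. Stands loose and upright on the bench. Origin: centre of its underside; z up through the knob.
- pad_a: largest of the four round dark grey felt pads lying on the painted panel: 84 mm in diameter, 4 mm thick (fixed, firm). Origin: centre of its underside, on the panel's top face, which lies 20 mm above the bench; so the pad's top is 24 mm above the bench. Belongs to the largest round weight, 64 mm in diameter, leaving 10 mm of felt showing all round.
- pad_b: second largest of the four round dark grey felt pads lying on the painted panel: 73 mm in diameter, 4 mm thick (fixed, firm). Origin: centre of its underside, on the panel's top face, which lies 20 mm above the bench; so the pad's top is 24 mm above the bench. Belongs to the second largest round weight, 53 mm in diameter, leaving 10 mm of felt showing all round.
- pad_c: second smallest of the four round dark grey felt pads lying on the painted panel: 62 mm in diameter, 4 mm thick (fixed, firm). Origin: centre of its underside, on the panel's top face, which lies 20 mm above the bench; so the pad's top is 24 mm above the bench. Belongs to the second smallest round weight, 42 mm in diameter, leaving 10 mm of felt showing all round.
- pad_d: smallest of the four round dark grey felt pads lying on the painted panel: 52 mm in diameter, 4 mm thick (fixed, firm). Origin: centre of its underside, on the panel's top face, which lies 20 mm above the bench; so the pad's top is 24 mm above the bench. Belongs to the smallest round weight, 32 mm in diameter, leaving 10 mm of felt showing all round.
- square_a: larger of the two square steel weights, to be left alone: a plain block 54 x 54 mm and 22 mm high with the same knob as the round ones (22 mm in diameter, 30 mm high). Loose on the bench among the round weights. Origin: centre of its underside.
- square_b: smaller of the two square steel weights, to be left alone: a plain block 38 x 38 mm and 22 mm high with the same knob as the round ones (22 mm in diameter, 30 mm high). Loose on the bench among the round weights. Origin: centre of its underside.
There are look-alikes about, which are no part of the job. What is shaped like the round_b but orange is not meant.

How it is judged:
On the way, in this order (a step that is already met when the one before it is completed fails the run):
1. the largest round weight stands released on the largest pad (horizontal distance between round_a and pad_a below 0.01 m and z of round_a in the frame of pad_a between 0.001 and 0.008 m and angle between round_a's own z axis and vertical below 0.1 rad and linear speed of round_a below 0.02 m/s and contact force between the fingers and round_a below 0.1 N), for 0.2 s.
2. the second largest round weight stands released on the second largest pad (horizontal distance between round_b and pad_b below 0.01 m and z of round_b in the frame of pad_b between 0.001 and 0.008 m and angle between round_b's own z axis and vertical below 0.1 rad and linear speed of round_b below 0.02 m/s and contact force between the fingers and round_b below 0.1 N), for 0.2 s.
3. the second smallest round weight stands released on the second smallest pad (horizontal distance between round_c and pad_c below 0.01 m and z of round_c in the frame of pad_c between 0.001 and 0.008 m and angle between round_c's own z axis and vertical below 0.1 rad and linear speed of round_c below 0.02 m/s and contact force between the fingers and round_c below 0.1 N), for 0.2 s.
4. the smallest round weight stands released on the smallest pad (horizontal distance between round_d and pad_d below 0.01 m and z of round_d in the frame of pad_d between 0.001 and 0.008 m and angle between round_d's own z axis and vertical below 0.1 rad and linear speed of round_d below 0.02 m/s and contact force between the fingers and round_d below 0.1 N), for 0.2 s.
At the end, for the whole second after the job is handed in: Each of the four round weights stands upright (within 0.1 rad), released and at rest on the felt pad of its own rank in size, its centre within 10 mm of the pad's centre (all of step 1 and all of step 2 and all of step 3 and all of step 4); the robot touches nothing.
It fails at once if the larger square weight is shifted by more than 15 mm (distance of square_a from where it was at the start of the episode above 0.015 m).
It fails at once if the smaller square weight is shifted by more than 15 mm (distance of square_b from where it was at the start of the episode above 0.015 m).
It fails at once if a round weight is dropped or slammed onto its pad (arriving faster than 0.6 m/s, as after a fall of about 20 mm) ((horizontal distance between round_a and pad_a below 0.03 m and z of round_a in the frame of pad_a below 0.03 m and linear speed of round_a above 0.6 m/s) or (horizontal distance between round_b and pad_b below 0.03 m and z of round_b in the frame of pad_b below 0.03 m and linear speed of round_b above 0.6 m/s) or (horizontal distance between round_c and pad_c below 0.03 m and z of round_c in the frame of pad_c below 0.03 m and linear speed of round_c above 0.6 m/s) or (horizontal distance between round_d and pad_d below 0.03 m and z of round_d in the frame of pad_d below 0.03 m and linear speed of round_d above 0.6 m/s)).
It also fails if it takes over 120 s, if anything falls off the work surface, if the arm or the gripper's body presses on something with over 40 N, if the wrist force passes 120 N, or if a joint passes its speed limit or range.

## Working session

There is one attempt and no reset: what is moved stays moved. The work goes in short steps, Python scripts to look and compute and a tool call to move; the robot and the scene stay as the last step left them, time stands still between calls to the robot, and variables do not carry over. Pictures are saved under pics/ and viewed, at most 14 in all, crops included, and the job is handed in when it is done.

Besides the shell and the picture viewer there is one more tool, called after ">>>" by a JSON object that holds its "fn" and its "kwargs", one argument or row to a line. play_rows: Moves the arm, as the interface text tells. Its arguments: {"type":"object","properties":{"rows":{"type":"array","items":{"type":"array"}},"grip_force":{"type":"number"}},"required":["rows"]}

```bash
mkdir -p pics
cat > h.py <<'E'
from station import *
import numpy as np, cv2
from scipy.spatial.transform import Rotation as R
def cal(n):
    c=get_calibration(n); f=240/np.tan(np.radians(c["vfov"])/2)
    K=np.array([[f,0,c["cx"]],[0,f,c["cy"]],[0,0,1]]); a=np.array(c["attitude"])
    Rm=a if a.shape==(3,3) else R.from_quat(a).as_matrix()
    return K,c["k1"],np.array(c["xyz"]),Rm
def undist(K,k1,uv):
    d=(np.asarray(uv,float).reshape(-1,2)-K[:2,2])/K[0,0]; s=d.copy()
    for _ in range(20): s=d/(1+k1*(s**2).sum(1,keepdims=True))
    return s
def toplane(C,uv,z):
    K,k1,p,Rm=C; s=undist(K,k1,uv)
    r=np.c_[s,np.ones(len(s))]@Rm.T
    return p+r*((z-p[2])/r[:,2])[:,None]
def proj(C,P):
    K,k1,p,Rm=C; c=(np.atleast_2d(P)-p)@Rm; s=c[:,:2]/c[:,2:]
    s=s*(1+k1*(s**2).sum(1,keepdims=True)); return s*K[0,0]+K[:2,2]
def snap(n,f):
    C=cal(n); im,d=snapshot(n); cv2.imwrite("pics/"+f,im[:,:,::-1]); np.save("pics/"+f+".npy",d); return C,im,d
E
python3 - <<'E'
from h import *
for n in("top","scene"):
    C,im,d=snap(n,n+"0.png"); print(n,get_calibration(n))
print(sense())
E
```

```text
top {'vfov': 55.49609732260334, 'cx': 320.6503802685184, 'cy': 237.18090404156038, 'k1': 0.0312658589972871, 'xyz': array([ 0.41415841, -0.0357225 ,  0.77884811]), 'attitude': array([ 0.70955938, -0.69844702,  0.07191284, -0.05937841])}
scene {'vfov': 51.41974871507463, 'cx': 314.59828452173696, 'cy': 242.148305029125, 'k1': 0.005937500267207374, 'xyz': array([ 1.37106481, -0.20176624,  0.63017685]), 'attitude': array([ 0.68744376,  0.55797956, -0.29731101, -0.35733185])}
{'t': 0.1, 'q': array([-1.32153053e+00,  5.28384577e-01,  1.43378823e+00,  2.41566460e-05,
        1.18142372e+00, -1.78481332e-01]), 'qd': array([ 0.00150656, -0.00097405, -0.00403132,  0.00046858,  0.00071059,
       -0.00073134]), 'tau': array([-4.44195357e-04, -4.43304884e+01, -1.78586537e+01, -2.48854149e-04,
        3.89876237e-03, -4.95682428e-06]), 'tcp_pos': array([ 0.2591465 , -0.56803838,  0.23842001]), 'tool_rot': array([ 9.77216581e-01,  2.12242196e-01, -2.42908346e-05, -1.00170712e-03]), 'force': array([0.30470145, 0.28664725, 0.45779175]), 'ft_torque': array([0.01488325, 0.01025544, 0.02147042]), 'gripper_force': 0.0, 'finger_gap': 1.0030344460831997}
```

View pics/top0.png

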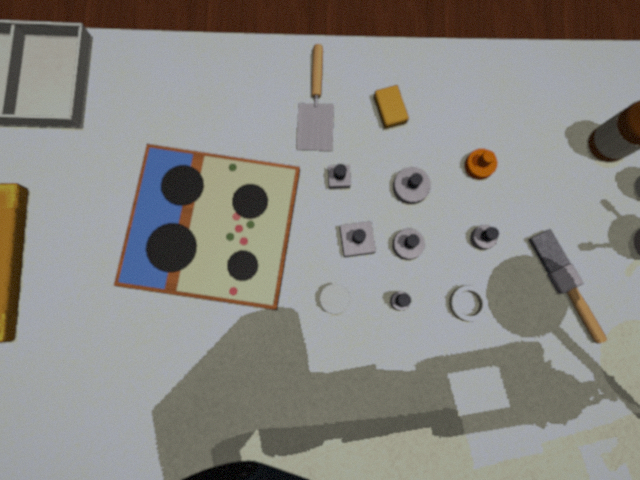

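View pics/scene0.png

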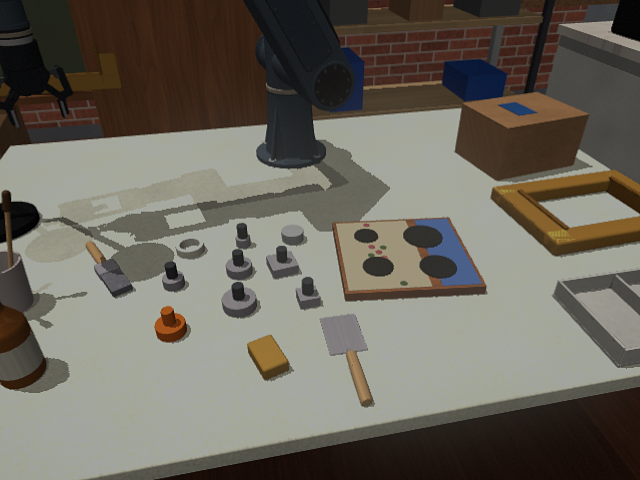

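The top view shows, at pixel centres:
- Round steel weights, largest to smallest: (412,184), (408,243), (485,236), (401,300).
- Look-alikes: orange weight (481,163), squares (357,238) and (340,177), ring (466,303), pale disc (334,298).
- Pads, largest to smallest: (171,247), (182,185), (250,201), (242,265).

I'll measure these next and check the sizes.

```bash
cat >> h.py <<'E'
def heights(C,d):
    K,k1,p,Rm=C; v,u=np.mgrid[:480,:640]; s=undist(K,k1,np.c_[u.ravel(),v.ravel()])
    P=(np.c_[s,np.ones(len(s))]*d.reshape(-1,1))@Rm.T+p
    return P.reshape(480,640,3)
def blobs(mask,C,z,lo,hi):
    out=[]
    for c in cv2.findContours(mask.astype(np.uint8),cv2.RETR_EXTERNAL,cv2.CHAIN_APPROX_NONE)[0]:
        if lo<cv2.contourArea(c)<hi:
            W=toplane(C,c.reshape(-1,2),z)[:,:2].astype(np.float32)*1000
            (x,y),(a,b),_=cv2.fitEllipse(W); out.append((c.reshape(-1,2).mean(0).round(),round(x,1),round(y,1),round(a,1),round(b,1)))
    return out
E
python3 - <<'E'
from h import *
C=cal("top"); im=cv2.imread("pics/top0.png"); d=np.load("pics/top0.png.npy")
P=heights(C,d); Z=P[...,2]
dark=im.max(2)<60
m=dark.copy(); m[:,320:]=0; m[:130]=0; m[330:]=0
for b in blobs(m,C,.024,300,5000): print("pad",b)
m=dark.copy(); m[:,:320]=0; m[:,510:]=0; m[:140]=0; m[330:]=0
for b in blobs(m,C,.052,40,600): print("knob",b)
for (u,v) in [(412,184),(408,243),(485,236),(401,300),(357,238),(340,177),(171,247)]:
    w=Z[v-25:v+25,u-25:u+25]; Q=P[v-25:v+25,u-25:u+25][(w>.014)&(w<.033)]; q=P[v-25:v+25,u-25:u+25][(w>.045)&(w<.06)]
    k=(Q[:,:2]*1000).astype(np.float32); print(u,v,cv2.minEnclosingCircle(k), (q.mean(0)*1000).round(1) if len(q) else None, len(q), np.median(Q[:,2]))
E
```

```text
pad (array([242., 265.]), 507.0, 81.4, 45.7, 46.5)
pad (array([171., 247.]), 535.3, 200.2, 78.1, 78.7)
pad (array([250., 201.]), 617.2, 73.8, 55.9, 56.2)
pad (array([182., 185.]), 643.0, 189.5, 67.1, 67.8)
knob (array([408., 243.]), 544.4, -189.9, 14.4, 17.6)
knob (array([488., 234.]), 559.6, -319.5, 16.2, 28.4)
knob (array([414., 181.]), 647.5, -200.3, 17.3, 25.3)
knob (array([339., 172.]), 660.7, -76.6, 17.8, 22.7)
412 184 ((652.99853515625, -204.91058349609375), 32.132747650146484) [ 652.5 -204.6   50.8] 136 0.021086632928530302
408 243 ((548.7381591796875, -197.37515258789062), 26.20994758605957) [ 548.6 -197.    50.8] 143 0.02103603809545973
485 236 ((562.8397216796875, -328.1138000488281), 20.94670867919922) [ 562.7 -326.9   50.8] 144 0.02112251511569674
401 300 ((452.826171875, -181.2993927001953), 15.82789134979248) [ 452.7 -180.9   50.8] 151 0.020936272405398193
357 238 ((556.026611328125, -109.98169708251953), 36.86349105834961) [ 555.7 -110.    50.7] 140 0.02111227129535842
340 177 ((666.969970703125, -78.72859954833984), 26.365947723388672) [665.8 -78.   50.7] 134 0.020995941983637745
171 247 ((537.2003173828125, 202.86427307128906), 59.26527404785156) None 0 0.02248685357300878
```

Run:
```python
import cv2
i=cv2.imread("pics/top0.png")[140:330,315:515]; cv2.imwrite("pics/crop1.png",cv2.resize(i,None,fx=3,fy=3,interpolation=cv2.INTER_CUBIC))
```

```text
(no output)
```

View pics/crop1.png

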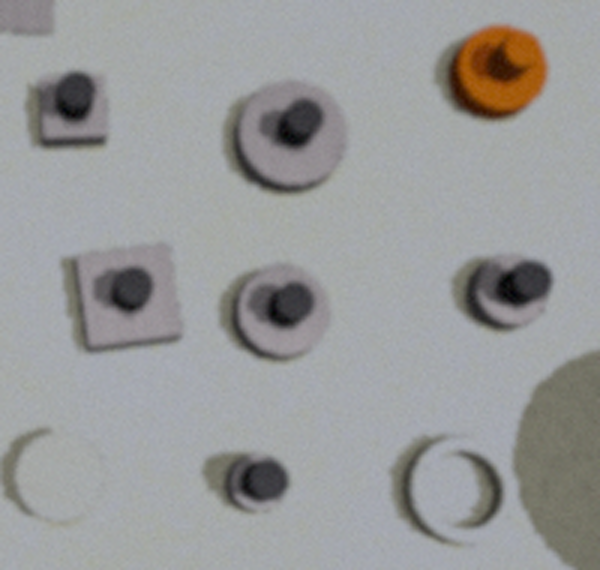

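The crop confirms the choice: round steel weights with measured radii of 32, 26, 21 and 16 mm. The orange weight, the squares, the ring and the disc are clearly different. Next I compute the first move.

```bash
cat > to.py <<'E'
import sys
from h import *
s=sense(); Rt=R.from_quat(s["tool_rot"]).as_matrix(); t=np.array([float(a) for a in sys.argv[1:4]])
d=(t-s["tcp_pos"]*1000)@Rt
print("t",s["t"],"tcp",(s["tcp_pos"]*1000).round(1),"tool delta mm",d.round(1),"n@30",np.abs(d).max()/30,"F",s["force"].round(1),s["gripper_force"],s["finger_gap"])
print("Rt",Rt.round(3).tolist(),"q",s["q"].round(2))
E
python3 to.py 652.7 -204.6 120
```

```text
t 0.1 tcp [ 259.1 -568.   238.4] tool delta mm [ 508.8 -167.2  118.9] n@30 16.960373432846367 F [0.3 0.3 0.5] 0.0 1.0030344460831997
Rt [[0.91, 0.415, -0.0], [0.415, -0.91, 0.002], [0.0, -0.002, -1.0]] q [-1.32  0.53  1.43  0.    1.18 -0.18]
```

>>> {"fn": "play_rows", "kwargs": {
  "rows": [
    [[0,0,0],[28,-9,0],0.35],
    [[0,0,0],[28,-9,0],0.35],
    [[0,0,0],[28,-9,0],0.35],
    [[0,0,0],[28,-9,0],0.35],
    [[0,0,0],[28,-9,0],0.35],
    [[0,0,0],[28,-9,0],0.35],
    [[0,0,0],[28,-9,0],0.35],
    [[0,0,0],[28,-9,0],0.35],
    [[0,0,0],[28,-9,0],0.35],
    [[0,0,0],[28,-9,0],0.35],
    [[0,0,0],[28,-9,0],0.35],
    [[0,0,0],[28,-9,0],0.35]
  ],
  "grip_force": 50
}}

```text
t: 1.1
tcp_pos: [0.5209, -0.3296, 0.2388]
tool_rot: [0.977, 0.212, -0.0, -0.001]
force: [0.3, 0.2, 0.4]
finger_gap: 0.652
gripper_force: 0.0
```

>>> {"fn": "play_rows", "kwargs": {
  "rows": [
    [[0,0,0],[28,-9,10],0.35],
    [[0,0,0],[28,-9,15],0.35],
    [[0,0,0],[28,-9,20],0.35],
    [[0,0,0],[28,-9,20],0.35],
    [[0,0,0],[28,-9,20],0.35],
    [[0,0,0],[28,-9,20],0.35],
    [[0,0,0],[0,0,0],0.35],
    [[0,0,0],[0,0,0],0.35]
  ]
}}

```text
t: 1.77
tcp_pos: [0.6503, -0.21, 0.1318]
tool_rot: [0.977, 0.214, -0.002, -0.001]
force: [-0.6, 0.3, -0.8]
finger_gap: 0.649
gripper_force: 0.0
```

```bash
python3 to.py 652.7 -204.6 36
python3 - <<'E'
from h import *
C,im,d=snap("wrist","w1.png")
P=heights(C,d); Z=P[...,2]
print(C[2]); 
ok=(d>0)&(Z>.045)&(Z<.058)&(np.hypot(P[...,0]-.6527,P[...,1]+.2046)<.03); print(ok.sum(),P[ok].mean(0) if ok.any() else 0)
E
```

```text
t 1.7667 tcp [ 650.3 -210.   131.8] tool delta mm [ 4.8 -3.5 95.8] n@30 3.192922399115852 F [-0.6  0.3 -0.8] 0.0 0.6490946562733322
Rt [[0.909, 0.418, -0.004], [0.418, -0.909, 0.002], [-0.003, -0.003, -1.0]] q [-0.48  0.73  1.36 -0.    1.06  0.66]
[ 0.72235263 -0.17701012  0.26664343]
773 [ 0.65400566 -0.20444888  0.05204071]
```

View pics/w1.png

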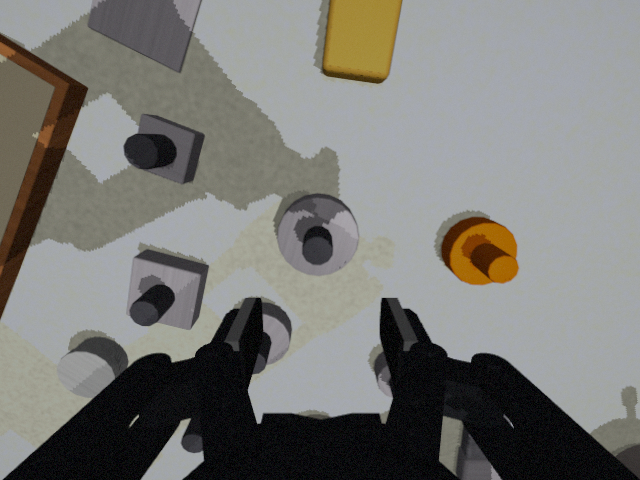

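The wrist view has the largest round weight at (318,235) with its knob at (318,245) between the jaws. The orange weight is at (482,250). The wrist and top positions agree within 1.5 mm, so I descend.

>>> {"fn": "play_rows", "kwargs": {
  "rows": [
    [[0,0,0],[5.3,-3.5,10],0.35],
    [[0,0,0],[0,0,20],0.35],
    [[0,0,0],[0,0,20],0.35],
    [[0,0,0],[0,0,20],0.35],
    [[0,0,0],[0,0,15],0.35],
    [[0,0,0],[0,0,10],0.35],
    [[0,0,0],[0,0,0],0.35],
    [[0,0,0],[0,0,0],0.35]
  ]
}}

```text
t: 2.48
tcp_pos: [0.6538, -0.2075, 0.0395]
tool_rot: [0.977, 0.212, 0.0, 0.0]
force: [0.1, 0.7, 0.8]
finger_gap: 0.645
gripper_force: 0.0
```

```bash
python3 to.py 653.5 -204.5 36
```

```text
t 2.4833 tcp [ 653.8 -207.5   39.5] tool delta mm [ 0.9 -2.8  3.5] n@30 0.11552856116102034 F [0.1 0.7 0.8] 0.0 0.6451844649842499
Rt [[0.91, 0.414, 0.0], [0.414, -0.91, -0.0], [0.0, 0.0, -1.0]] q [-0.47  0.85  1.39 -0.    0.9   0.67]
```

>>> {"fn": "play_rows", "kwargs": {
  "rows": [
    [[0,0,0],[1,-2.8,2.5],0.35],
    [[0,0,0],[0,0,0],0.5],
    [[0,0,0],[0,0,0],1],
    [[0,0,0],[0,0,0],1],
    [[0,0,0],[0,0,0],1],
    [[0,0,0],[0,0,0],1],
    [[0,0,0],[0,0,0],1],
    [[0,0,0],[0,0,0],1],
    [[0,0,0],[0,0,0],1]
  ]
}}

```text
t: 3.23
tcp_pos: [0.6545, -0.2041, 0.038]
tool_rot: [0.977, 0.212, 0.001, 0.001]
force: [-0.2, 0.6, 6.1]
finger_gap: 0.237
gripper_force: 49.2
```

>>> {"fn": "play_rows", "kwargs": {
  "rows": [
    [[0,0,0],[0,0,-5],1],
    [[0,0,0],[0,0,-10],1],
    [[0,0,0],[0,0,-20],1],
    [[0,0,0],[0,0,-25],1],
    [[0,0,0],[0,0,-25],1],
    [[0,0,0],[0,0,-20],1],
    [[0,0,0],[0,0,-10],1],
    [[0,0,0],[0,0,0],1],
    [[0,0,0],[0,0,0],1]
  ]
}}

```text
t: 3.98
tcp_pos: [0.6533, -0.2035, 0.1514]
tool_rot: [0.977, 0.212, -0.0, -0.0]
force: [-0.5, 0.2, -5.3]
finger_gap: 0.235
gripper_force: 49.3
```

```bash
cat > chk.py <<'E'
# wrist view: held weight's disc/knob against TCP via depth
from h import *
s=sense(); C,im,d=snap("wrist","wc.png"); P=heights(C,d); t=s["tcp_pos"]
L=(P-t)@R.from_quat(s["tool_rot"]).as_matrix()*1000
m=(d>0)&(np.abs(L[...,0])<40)&(np.abs(L[...,1])<40)&(L[...,2]>6)&(L[...,2]<30)
l,c=np.unique(L[m][:,2].round(),return_counts=True); print(dict(zip(l,c)))
print("x",np.percentile(L[m][:,0],[1,99]).round(1),"y",np.percentile(L[m][:,1],[1,99]).round(1))
E
python3 to.py 536 200.5 140; python3 chk.py
```

```text
t 3.9833 tcp [ 653.3 -203.5  151.4] tool delta mm [  60.9 -416.2   11.7] n@30 13.8747724597222 F [-0.5  0.2 -5.3] 49.27200436592102 0.23542239068277576
Rt [[0.91, 0.415, -0.001], [0.415, -0.91, 0.0], [-0.001, -0.001, -1.0]] q [-0.46  0.7   1.35  0.    1.09  0.68]
{np.float64(6.0): np.int64(21), np.float64(7.0): np.int64(39), np.float64(8.0): np.int64(40), np.float64(9.0): np.int64(37), np.float64(10.0): np.int64(36), np.float64(11.0): np.int64(27), np.float64(12.0): np.int64(38), np.float64(13.0): np.int64(30), np.float64(14.0): np.int64(216), np.float64(15.0): np.int64(2149), np.float64(16.0): np.int64(2491), np.float64(17.0): np.int64(420), np.float64(18.0): np.int64(85), np.float64(19.0): np.int64(58), np.float64(20.0): np.int64(63), np.float64(21.0): np.int64(55), np.float64(22.0): np.int64(56), np.float64(23.0): np.int64(54), np.float64(24.0): np.int64(59), np.float64(25.0): np.int64(46), np.float64(26.0): np.int64(59), np.float64(27.0): np.int64(47), np.float64(28.0): np.int64(59), np.float64(29.0): np.int64(45), np.float64(30.0): np.int64(28)}
x [-9.2 29.9] y [-30.4  29.5]
```

Lifted and well centred, with the underside about 38 mm below the TCP. Moving to above pad A.

>>> {"fn": "play_rows", "kwargs": {
  "rows": [
    [[0,0,0],[2,-15,0],1],
    [[0,0,0],[4,-28,0],1],
    [[0,0,0],[4,-28,0],1],
    [[0,0,0],[4,-28,0],1],
    [[0,0,0],[4,-28,0],1],
    [[0,0,0],[4,-28,0],1],
    [[0,0,0],[4,-28,0],1],
    [[0,0,0],[4,-28,0],1],
    [[0,0,0],[4,-28,0],1],
    [[0,0,0],[4,-28,0],1],
    [[0,0,0],[4,-28,0],1],
    [[0,0,0],[4,-28,0],1]
  ]
}}

```text
t: 5.03
tcp_pos: [0.5593, 0.111, 0.1502]
tool_rot: [0.977, 0.212, -0.002, -0.001]
force: [0.2, -0.8, -5.7]
finger_gap: 0.237
gripper_force: 49.4
```

>>> {"fn": "play_rows", "kwargs": {
  "rows": [
    [[0,0,0],[4,-28,0],1],
    [[0,0,0],[4,-28,0],1],
    [[0,0,0],[4,-25,0],1],
    [[0,0,0],[3,-12,0],1],
    [[0,0,0],[0,0,0],1],
    [[0,0,0],[0,0,0],1],
    [[0,0,0],[0,0,0],1]
  ]
}}

```text
t: 5.62
tcp_pos: [0.5366, 0.1993, 0.1512]
tool_rot: [0.977, 0.212, -0.001, 0.0]
force: [0.0, -1.0, -5.1]
finger_gap: 0.24
gripper_force: 49.5
```

```bash
python3 to.py 536 200.5 63
python3 - <<'E'
from h import *
C,im,d=snap("wrist","w2.png")
for b in blobs(cv2.medianBlur(im,5).max(2)<60,C,.024,800,40000): print(b)
E
```

```text
t 5.6167 tcp [536.6 199.3 151.2] tool delta mm [ 0.  -1.3 88.2] n@30 2.9401795781536375 F [ 0.  -1.  -5.1] 49.54353332519531 0.23952333900106623
Rt [[0.91, 0.415, -0.001], [0.415, -0.91, -0.001], [-0.001, 0.0, -1.0]] q [ 0.16  0.57  1.65 -0.    0.92  1.3 ]
(array([300., 219.]), 543.3, 221.8, 38.0, 65.8)
```

View pics/w2.png

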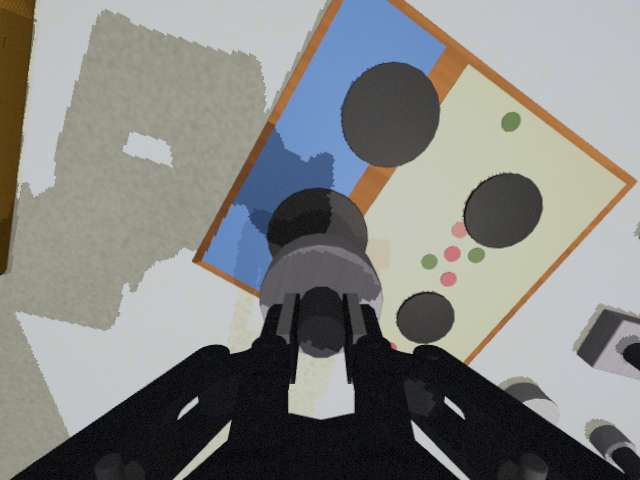

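The wrist view shows pad A at (318,225), partly under the held disc. Pads B (390,114), C (503,210) and D (425,317) are clear, so I refine the pad positions from this view.

Run:
```python
from h import *
C=cal("wrist"); im=cv2.imread("pics/w2.png"); g=cv2.medianBlur(im,5)
m=(g.max(2)<105)&((g.max(2)-g.min(2).astype(int))<25)
for b in blobs(m,C,.024,800,40000): print(b)
# pad A: upper arc
for u in range(276,364,8):
    col=g[170:240,u].max(1).astype(int); e=170+np.argmax(np.diff(col)<-12); print(u,e,end=" ")
A=proj(C,[[.5353+.042*np.cos(t),.2002+.042*np.sin(t),.024] for t in np.linspace(0,2*np.pi,24,endpoint=False)]).round(); print(A.tolist())
```

```text
(array([607., 332.]), 559.9, -73.2, 36.1, 58.3)
(array([502., 210.]), 617.1, 75.2, 60.2, 61.6)
(array([390., 114.]), 642.7, 191.2, 71.1, 71.3)
276 207 284 198 292 192 300 189 308 187 316 186 324 187 332 172 340 192 348 194 356 182 [[341.0, 192.0], [328.0, 188.0], [314.0, 188.0], [300.0, 191.0], [288.0, 197.0], [279.0, 207.0], [272.0, 218.0], [269.0, 230.0], [269.0, 243.0], [272.0, 255.0], [279.0, 266.0], [288.0, 274.0], [299.0, 281.0], [311.0, 284.0], [324.0, 284.0], [336.0, 282.0], [347.0, 276.0], [357.0, 268.0], [364.0, 258.0], [368.0, 246.0], [369.0, 234.0], [367.0, 221.0], [361.0, 209.0], [352.0, 200.0]]
```

>>> {"fn": "play_rows", "kwargs": {
  "rows": [
    [[0,0,0],[0,-1.9,10],1],
    [[0,0,0],[0,0,20],1],
    [[0,0,0],[0,0,20],1],
    [[0,0,0],[0,0,15],1],
    [[0,0,0],[0,0,10],1],
    [[0,0,0],[0,0,5],1],
    [[0,0,0],[0,0,3],1],
    [[0,0,0],[0,0,0],1],
    [[0,0,0],[0,0,0],1],
    [[0,0,0],[0,0,0],1]
  ]
}}

```text
t: 6.5
tcp_pos: [0.5367, 0.2019, 0.0697]
tool_rot: [0.977, 0.212, 0.001, 0.0]
force: [0.3, -0.3, -4.0]
finger_gap: 0.237
gripper_force: 49.6
```

```bash
python3 to.py 536 201 62
```

```text
t 6.5 tcp [536.7 201.9  69.7] tool delta mm [-1.   0.5  7.7] n@30 0.25577194410507575 F [ 0.3 -0.3 -4. ] 49.57962691783905 0.23730491997973635
Rt [[0.91, 0.415, 0.002], [0.415, -0.91, 0.0], [0.002, 0.001, -1.0]] q [0.16 0.7  1.69 0.   0.75 1.31]
```

>>> {"fn": "play_rows", "kwargs": {
  "rows": [
    [[0,0,0],[-1,0.5,3],1],
    [[0,0,0],[0,0,2],1],
    [[0,0,0],[0,0,1],1],
    [[0,0,0],[0,0,1],1],
    [[0,0,0],[0,0,0],1],
    [[0,0,0],[0,0,0],1]
  ]
}}

```text
t: 7.0
tcp_pos: [0.5351, 0.2009, 0.062]
tool_rot: [0.977, 0.212, -0.0, -0.0]
force: [-1.4, 0.1, -2.3]
finger_gap: 0.241
gripper_force: 49.8
```

>>> {"fn": "play_rows", "kwargs": {
  "rows": [
    [[0,0,0],[0,0,0.5],1],
    [[0,0,0],[0,0,0],1],
    [[0,0,0],[0,0,0],0.7],
    [[0,0,0],[0,0,0],0.5],
    [[0,0,0],[0,0,0],0.35],
    [[0,0,0],[0,0,0],0.35],
    [[0,0,0],[0,0,0],0.35],
    [[0,0,0],[0,0,0],0.35]
  ]
}}

```text
t: 7.67
tcp_pos: [0.5354, 0.2009, 0.0613]
tool_rot: [0.977, 0.212, 0.0, 0.0]
force: [-0.2, 1.1, -0.2]
finger_gap: 0.648
gripper_force: 0.0
```

>>> {"fn": "play_rows", "kwargs": {
  "rows": [
    [[0,0,0],[0,0,-10],0.35],
    [[0,0,0],[0,0,-20],0.35],
    [[0,0,0],[0,0,-25],0.35],
    [[0,0,0],[0,0,-25],0.35],
    [[0,0,0],[0,0,-15],0.35],
    [[0,0,0],[0,0,0],0.35],
    [[0,0,0],[0,0,0],0.35]
  ]
}}

```text
t: 8.25
tcp_pos: [0.5358, 0.201, 0.1576]
tool_rot: [0.977, 0.212, 0.001, 0.0]
force: [-0.6, 0.2, -0.5]
finger_gap: 0.651
gripper_force: 0.0
```

```bash
cat > ver.py <<'E'
# python3 ver.py cam x y r : disc top (z 46 mm) seen from a camera by depth
import sys
from h import *
n=sys.argv[1]; x,y,r=[float(a) for a in sys.argv[2:5]]
C,im,d=snap(n,"v_%s_%d.png"%(n,x)); P=heights(C,d)*1000
near=(d>0)&(np.hypot(P[...,0]-x,P[...,1]-y)<r+12)
for lo,hi in((40,50),(68,80)):
    q=P[near&(P[...,2]>lo)&(P[...,2]<hi)]
    if len(q)>10: print(n,lo,len(q),q.mean(0).round(1),cv2.minEnclosingCircle(q[:,:2].astype(np.float32)))
E
python3 ver.py wrist 535.5 201 32; python3 to.py 548.6 -197 140
```

```text
wrist 40 3929 [536.7 202.1  46.5] ((533.3554077148438, 200.4617919921875), 32.09794998168945)
wrist 68 769 [534.7 201.2  76. ] ((533.5405883789062, 200.7457275390625), 10.926847457885742)
t 8.3 tcp [534.9 200.8 156.4] tool delta mm [-152.6  367.7   16.4] n@30 12.25511371714967 F [ 0.3  0.2 -0.1] 0.0 0.6479736039237651
Rt [[0.91, 0.415, 0.0], [0.415, -0.91, 0.0], [0.0, 0.0, -1.0]] q [0.16 0.56 1.65 0.   0.93 1.31]
```

Weight A stands about 2 mm off its pad's centre. Now B.

>>> {"fn": "play_rows", "kwargs": {
  "rows": [
    [[0,0,0],[-11,27,0],0.35],
    [[0,0,0],[-11,27,0],0.35],
    [[0,0,0],[-11,27,0],0.35],
    [[0,0,0],[-11,27,0],0.35],
    [[0,0,0],[-11,27,0],0.35],
    [[0,0,0],[-11,27,0],0.35],
    [[0,0,0],[-11,27,0],0.35],
    [[0,0,0],[-11,27,0],0.35],
    [[0,0,0],[-11,27,0],0.35],
    [[0,0,0],[-11,27,0],0.35],
    [[0,0,0],[-11,27,0],0.35],
    [[0,0,0],[-11,27,0],0.35]
  ]
}}

```text
t: 9.3
tcp_pos: [0.5483, -0.1497, 0.1545]
tool_rot: [0.977, 0.212, -0.001, -0.001]
force: [0.6, -1.1, -0.3]
finger_gap: 0.651
gripper_force: 0.0
```

>>> {"fn": "play_rows", "kwargs": {
  "rows": [
    [[0,0,0],[-11,27,0],0.35],
    [[0,0,0],[-8,16,10],0.35],
    [[0,0,0],[0,0,10],0.35],
    [[0,0,0],[0,0,10],0.35],
    [[0,0,0],[0,0,0],0.35],
    [[0,0,0],[0,0,0],0.35]
  ]
}}

```text
t: 9.8
tcp_pos: [0.5488, -0.1937, 0.1246]
tool_rot: [0.977, 0.213, -0.002, -0.002]
force: [-0.1, 0.2, 1.0]
finger_gap: 0.647
gripper_force: 0.0
```

```bash
cat > pick.py <<'E'
import sys
from h import *
x,y=[float(a) for a in sys.argv[1:3]]
s=sense(); C,im,d=snap("wrist","p_%d.png"%x); P=heights(C,d)*1000
near=(d>0)&(np.hypot(P[...,0]-x,P[...,1]-y)<18)&(P[...,2]>46)&(P[...,2]<58)
q=P[near]; c,r=cv2.minEnclosingCircle(q[:,:2].astype(np.float32)) if len(q) else ((x,y),0)
Rt=R.from_quat(s["tool_rot"]).as_matrix()
print("knob",c,r,len(q),"tool delta",((np.array([c[0],c[1],37.5])-s["tcp_pos"]*1000)@Rt).round(1),s["tcp_pos"])
E
python3 pick.py 549 -197
```

```text
knob (548.3588256835938, -196.95030212402344) 11.023636817932129 802 tool delta [-1.5  3.1 87.1] [ 0.54877083 -0.19371748  0.12460835]
```

>>> {"fn": "play_rows", "kwargs": {
  "rows": [
    [[0,0,0],[-1.5,3,10],0.35],
    [[0,0,0],[0,0,20],0.35],
    [[0,0,0],[0,0,20],0.35],
    [[0,0,0],[0,0,20],0.35],
    [[0,0,0],[0,0,12],0.35],
    [[0,0,0],[0,0,4],0.35],
    [[0,0,0],[0,0,0],0.35],
    [[0,0,0],[0,0,0],0.35]
  ]
}}

```text
t: 10.52
tcp_pos: [0.5505, -0.1991, 0.0407]
tool_rot: [0.977, 0.212, 0.0, 0.0]
force: [0.7, -0.1, 1.2]
finger_gap: 0.652
gripper_force: 0.0
```

```bash
python3 to.py 548.4 -197 37
```

```text
t 10.5167 tcp [ 550.5 -199.1   40.7] tool delta mm [-1.  -2.8  3.7] n@30 0.1236668898701269 F [ 0.7 -0.1  1.2] 0.0 0.6523206105010817
Rt [[0.91, 0.415, 0.001], [0.415, -0.91, -0.0], [0.001, 0.001, -1.0]] q [-0.54  0.76  1.67  0.    0.71  0.6 ]
```

>>> {"fn": "play_rows", "kwargs": {
  "rows": [
    [[0,0,0],[-0.8,-2,3],0.35],
    [[0,0,0],[0,0,0],0.5],
    [[0,0,0],[0,0,0],1],
    [[0,0,0],[0,0,0],1],
    [[0,0,0],[0,0,0],1],
    [[0,0,0],[0,0,0],1],
    [[0,0,0],[0,0,0],1],
    [[0,0,0],[0,0,0],1],
    [[0,0,0],[0,0,0],1]
  ]
}}

```text
t: 11.27
tcp_pos: [0.5487, -0.1976, 0.0381]
tool_rot: [0.977, 0.212, 0.0, 0.0]
force: [-0.8, 1.0, 6.5]
finger_gap: 0.236
gripper_force: 48.9
```

>>> {"fn": "play_rows", "kwargs": {
  "rows": [
    [[0,0,0],[0,0,-5],1],
    [[0,0,0],[0,0,-10],1],
    [[0,0,0],[0,0,-20],1],
    [[0,0,0],[0,0,-25],1],
    [[0,0,0],[0,0,-25],1],
    [[0,0,0],[0,0,-20],1],
    [[0,0,0],[0,0,-10],1],
    [[0,0,0],[0,0,0],1],
    [[0,0,0],[0,0,0],1]
  ]
}}

```text
t: 12.02
tcp_pos: [0.5481, -0.1974, 0.1522]
tool_rot: [0.977, 0.212, -0.0, -0.0]
force: [-0.3, 1.0, -4.7]
finger_gap: 0.242
gripper_force: 49.2
```

```bash
cat > held.py <<'E'
# held disc: its top's depth under the TCP and far edge -> centre; python3 held.py r px py
import sys
from h import *
r,px,py=[float(a) for a in sys.argv[1:4]]
s=sense(); C,im,d=snap("wrist","hh.png"); P=heights(C,d); Rt=R.from_quat(s["tool_rot"]).as_matrix()
L=(P-s["tcp_pos"])@Rt*1000
m=(d>0)&(np.abs(L[...,0])<r+8)&(np.abs(L[...,1])<r+8)&(L[...,2]>10)&(L[...,2]<22)
z=np.median(L[m][:,2]); m&=np.abs(L[...,2]-z)<1.5; c=L[m][:,:2].astype(np.float32)
c=c[c[:,0]>5]; f=np.array([c[:,0].max()-r,(c[:,1].max()+c[:,1].min())/2])
print("disc top under tcp",z.round(1),"tcp z to place",24+22+z,"centre (tool)",f.round(1),len(c))
w=s["tcp_pos"]*1000+Rt@np.array([f[0],f[1],0]); print("tcp",(s["tcp_pos"]*1000).round(1),"delta",((np.array([px,py,46+z])-np.r_[w[:2],s["tcp_pos"][2]*1000])@Rt).round(1))
E
python3 held.py 26.5 642.8 190.5; python3 to.py 642.8 190.5 140
```

```text
disc top under tcp 15.8 tcp z to place 61.780309003927165 centre (tool) [-0.3 -0.4] 2817
tcp [ 548.1 -197.4  152.2] delta [ 247.4 -313.3   90.5]
t 12.0667 tcp [ 547.5 -197.   151.3] tool delta mm [ 247.5 -313.1   11.6] n@30 10.435204581004609 F [ 0.8  0.  -4.3] 49.21246826648712 0.2396039273326899
Rt [[0.91, 0.415, -0.002], [0.415, -0.91, 0.001], [-0.001, -0.002, -1.0]] q [-0.54  0.58  1.62 -0.    0.94  0.61]
```

>>> {"fn": "play_rows", "kwargs": {
  "rows": [
    [[0,0,0],[10,-12,0],1],
    [[0,0,0],[18,-23,0],1],
    [[0,0,0],[18,-23,0],1],
    [[0,0,0],[18,-23,0],1],
    [[0,0,0],[18,-23,0],1],
    [[0,0,0],[18,-23,0],1],
    [[0,0,0],[18,-23,0],1],
    [[0,0,0],[18,-23,0],1],
    [[0,0,0],[18,-23,0],1],
    [[0,0,0],[18,-23,0],1],
    [[0,0,0],[18,-23,0],1],
    [[0,0,0],[18,-23,0],1]
  ]
}}

```text
t: 13.07
tcp_pos: [0.6263, 0.1312, 0.1497]
tool_rot: [0.977, 0.212, -0.002, -0.0]
force: [1.2, -0.6, -4.4]
finger_gap: 0.236
gripper_force: 49.3
```

>>> {"fn": "play_rows", "kwargs": {
  "rows": [
    [[0,0,0],[18,-23,0],1],
    [[0,0,0],[13,-16,0],1],
    [[0,0,0],[8,-9,0],1],
    [[0,0,0],[0,0,0],1],
    [[0,0,0],[0,0,0],1],
    [[0,0,0],[0,0,0],1]
  ]
}}

```text
t: 13.57
tcp_pos: [0.6424, 0.1883, 0.1512]
tool_rot: [0.977, 0.212, -0.001, 0.0]
force: [0.3, -0.3, -4.9]
finger_gap: 0.24
gripper_force: 49.3
```

```bash
python3 held.py 26.5 642.8 190.5
```

```text
disc top under tcp 15.8 tcp z to place 61.773834424467694 centre (tool) [-0.1 -0.4] 2846
tcp [642.4 188.3 151.2] delta [ 1.7 -1.5 89.4]
```

>>> {"fn": "play_rows", "kwargs": {
  "rows": [
    [[0,0,0],[1.5,-1.5,10],1],
    [[0,0,0],[0,0,20],1],
    [[0,0,0],[0,0,20],1],
    [[0,0,0],[0,0,15],1],
    [[0,0,0],[0,0,10],1],
    [[0,0,0],[0,0,5],1],
    [[0,0,0],[0,0,3],1],
    [[0,0,0],[0,0,0],1],
    [[0,0,0],[0,0,0],1],
    [[0,0,0],[0,0,0],1]
  ]
}}

```text
t: 14.45
tcp_pos: [0.645, 0.1918, 0.0705]
tool_rot: [0.977, 0.212, 0.001, 0.0]
force: [-0.1, 0.0, -3.9]
finger_gap: 0.235
gripper_force: 49.3
```

```bash
python3 to.py 642.8 190.5 61.8
```

```text
t 14.45 tcp [645.  191.8  70.5] tool delta mm [-2.5  0.2  8.7] n@30 0.28854142693861046 F [-0.1  0.  -3.9] 49.335299134254456 0.2345363223148918
Rt [[0.91, 0.415, 0.002], [0.415, -0.91, 0.0], [0.002, 0.001, -1.0]] q [0.12 0.79 1.42 0.   0.92 1.27]
```

>>> {"fn": "play_rows", "kwargs": {
  "rows": [
    [[0,0,0],[-2,0.2,3],1],
    [[0,0,0],[0,0,3],1],
    [[0,0,0],[0,0,1],1],
    [[0,0,0],[0,0,1],1],
    [[0,0,0],[0,0,0],1],
    [[0,0,0],[0,0,0],1]
  ]
}}

```text
t: 14.95
tcp_pos: [0.6419, 0.1907, 0.0622]
tool_rot: [0.977, 0.212, -0.0, 0.0]
force: [-2.7, -1.3, 4.5]
finger_gap: 0.236
gripper_force: 50.1
```

Force has changed sign, so it is on the felt. Releasing.

>>> {"fn": "play_rows", "kwargs": {
  "rows": [
    [[0,0,0],[0,0,0],0.7],
    [[0,0,0],[0,0,0],0.5],
    [[0,0,0],[0,0,0],0.35],
    [[0,0,0],[0,0,0],0.35],
    [[0,0,0],[0,0,0],0.35],
    [[0,0,0],[0,0,0],0.35]
  ]
}}

```text
t: 15.45
tcp_pos: [0.6425, 0.1907, 0.0613]
tool_rot: [0.977, 0.212, 0.0, -0.0]
force: [0.1, -0.0, -0.9]
finger_gap: 0.653
gripper_force: 0.0
```

>>> {"fn": "play_rows", "kwargs": {
  "rows": [
    [[0,0,0],[0,0,-10],0.35],
    [[0,0,0],[0,0,-20],0.35],
    [[0,0,0],[0,0,-25],0.35],
    [[0,0,0],[0,0,-25],0.35],
    [[0,0,0],[0,0,-15],0.35],
    [[0,0,0],[0,0,0],0.35],
    [[0,0,0],[0,0,0],0.35]
  ]
}}

```text
t: 16.03
tcp_pos: [0.6429, 0.1908, 0.1578]
tool_rot: [0.977, 0.212, 0.001, 0.0]
force: [-1.1, -0.0, -0.7]
finger_gap: 0.649
gripper_force: 0.0
```

```bash
python3 ver.py wrist 642.8 190.5 26.5; python3 to.py 563.5 -327 140
```

```text
wrist 40 2411 [645.9 192.9  46.4] ((641.8031005859375, 190.93603515625), 26.552263259887695)
wrist 68 767 [643.  191.6  75.9] ((642.0634155273438, 190.8541717529297), 11.16135311126709)
t 16.0833 tcp [641.9 190.6 156.3] tool delta mm [-286.1  438.4   16.3] n@30 14.614545126865188 F [ 0.  -0.1  0.1] 0.0 0.6484337916062355
Rt [[0.91, 0.415, -0.0], [0.415, -0.91, -0.0], [-0.0, -0.0, -1.0]] q [ 0.12  0.68  1.39 -0.    1.08  1.27]
```

B is about 1 mm off centre. On to C.

>>> {"fn": "play_rows", "kwargs": {
  "rows": [
    [[0,0,0],[-10,16,0],0.35],
    [[0,0,0],[-18,28,0],0.35],
    [[0,0,0],[-18,28,0],0.35],
    [[0,0,0],[-18,28,0],0.35],
    [[0,0,0],[-18,28,0],0.35],
    [[0,0,0],[-18,28,0],0.35],
    [[0,0,0],[-18,28,0],0.35],
    [[0,0,0],[-18,28,0],0.35],
    [[0,0,0],[-18,28,0],0.35],
    [[0,0,0],[-18,28,0],0.35],
    [[0,0,0],[-18,28,0],0.35],
    [[0,0,0],[-18,28,0],0.35]
  ]
}}

```text
t: 17.08
tcp_pos: [0.5858, -0.1914, 0.1543]
tool_rot: [0.977, 0.212, -0.002, -0.001]
force: [0.8, -0.2, -0.3]
finger_gap: 0.651
gripper_force: 0.0
```

>>> {"fn": "play_rows", "kwargs": {
  "rows": [
    [[0,0,0],[-18,28,0],0.35],
    [[0,0,0],[-18,28,0],0.35],
    [[0,0,0],[-18,28,10],0.35],
    [[0,0,0],[-16,20,10],0.35],
    [[0,0,0],[-8,10,10],0.35],
    [[0,0,0],[0,0,0],0.35],
    [[0,0,0],[0,0,0],0.35],
    [[0,0,0],[0,0,0],0.35]
  ]
}}

```text
t: 17.75
tcp_pos: [0.5637, -0.3245, 0.1257]
tool_rot: [0.977, 0.213, -0.0, -0.001]
force: [0.6, 0.4, 0.6]
finger_gap: 0.651
gripper_force: 0.0
```

```bash
python3 pick.py 563 -327
```

```text
knob (562.814453125, -327.1737060546875) 10.991399765014648 794 tool delta [-1.9  2.3 88.2] [ 0.56368415 -0.32448939  0.12566063]
```

>>> {"fn": "play_rows", "kwargs": {
  "rows": [
    [[0,0,0],[-1.5,0.8,10],0.35],
    [[0,0,0],[0,0,20],0.35],
    [[0,0,0],[0,0,20],0.35],
    [[0,0,0],[0,0,20],0.35],
    [[0,0,0],[0,0,12],0.35],
    [[0,0,0],[0,0,4],0.35],
    [[0,0,0],[0,0,0],0.35],
    [[0,0,0],[0,0,0],0.35]
  ]
}}

```text
t: 18.47
tcp_pos: [0.5633, -0.3278, 0.0408]
tool_rot: [0.977, 0.213, 0.0, 0.0]
force: [-0.4, 0.0, 0.8]
finger_gap: 0.649
gripper_force: 0.0
```

```bash
python3 to.py 562.8 -327.1 37.5
```

```text
t 18.4667 tcp [ 563.3 -327.8   40.8] tool delta mm [-0.2 -0.9  3.3] n@30 0.10944057682582847 F [-0.4  0.   0.8] 0.0 0.6491219298938439
Rt [[0.91, 0.415, 0.001], [0.415, -0.91, -0.001], [0.0, 0.001, -1.0]] q [-0.7   0.82  1.49  0.    0.83  0.44]
```

>>> {"fn": "play_rows", "kwargs": {
  "rows": [
    [[0,0,0],[0,-0.5,3],0.35],
    [[0,0,0],[0,0,0],0.5],
    [[0,0,0],[0,0,0],1],
    [[0,0,0],[0,0,0],1],
    [[0,0,0],[0,0,0],1],
    [[0,0,0],[0,0,0],1],
    [[0,0,0],[0,0,0],1],
    [[0,0,0],[0,0,0],1],
    [[0,0,0],[0,0,0],1]
  ]
}}

```text
t: 19.22
tcp_pos: [0.563, -0.3278, 0.0382]
tool_rot: [0.977, 0.212, 0.0, 0.001]
force: [-1.7, -0.0, 5.8]
finger_gap: 0.24
gripper_force: 49.1
```

>>> {"fn": "play_rows", "kwargs": {
  "rows": [
    [[0,0,0],[0,0,-5],1],
    [[0,0,0],[0,0,-10],1],
    [[0,0,0],[0,0,-20],1],
    [[0,0,0],[0,0,-25],1],
    [[0,0,0],[0,0,-25],1],
    [[0,0,0],[0,0,-20],1],
    [[0,0,0],[0,0,-10],1],
    [[0,0,0],[0,0,0],1],
    [[0,0,0],[0,0,0],1]
  ]
}}

```text
t: 19.97
tcp_pos: [0.5623, -0.3272, 0.1523]
tool_rot: [0.977, 0.212, -0.0, -0.0]
force: [-0.6, 0.1, -1.7]
finger_gap: 0.24
gripper_force: 49.0
```

```bash
python3 held.py 21 617.1 74.7
```

```text
disc top under tcp 15.9 tcp z to place 61.88561656613189 centre (tool) [-0.2 -0.6] 1537
tcp [ 562.3 -327.2  152.3] delta [ 216.8 -342.3   90.4]
```

>>> {"fn": "play_rows", "kwargs": {
  "rows": [
    [[0,0,0],[10,-12,0],1],
    [[0,0,0],[16,-25,0],1],
    [[0,0,0],[16,-25,0],1],
    [[0,0,0],[16,-25,0],1],
    [[0,0,0],[16,-25,0],1],
    [[0,0,0],[16,-25,0],1],
    [[0,0,0],[16,-25,0],1],
    [[0,0,0],[16,-25,0],1],
    [[0,0,0],[16,-25,0],1],
    [[0,0,0],[16,-25,0],1],
    [[0,0,0],[16,-25,0],1],
    [[0,0,0],[16,-25,0],1]
  ]
}}

```text
t: 21.02
tcp_pos: [0.6113, 0.0135, 0.1505]
tool_rot: [0.977, 0.212, -0.002, -0.001]
force: [0.1, -1.4, -2.2]
finger_gap: 0.237
gripper_force: 49.1
```

>>> {"fn": "play_rows", "kwargs": {
  "rows": [
    [[0,0,0],[16,-25,0],1],
    [[0,0,0],[10,-18,0],1],
    [[0,0,0],[5,-12,0],1],
    [[0,0,0],[0,0,0],1],
    [[0,0,0],[0,0,0],1],
    [[0,0,0],[0,0,0],1]
  ]
}}

```text
t: 21.52
tcp_pos: [0.6176, 0.073, 0.1517]
tool_rot: [0.977, 0.212, -0.001, 0.0]
force: [0.3, -0.7, -2.3]
finger_gap: 0.242
gripper_force: 49.1
```

```bash
python3 held.py 21 617.1 74.7
```

```text
disc top under tcp 15.9 tcp z to place 61.878976058615066 centre (tool) [-0.  -0.6] 1537
tcp [617.6  73.  151.7] delta [ 0.4 -1.2 89.8]
```

>>> {"fn": "play_rows", "kwargs": {
  "rows": [
    [[0,0,0],[0,-0.5,10],1],
    [[0,0,0],[0,0,20],1],
    [[0,0,0],[0,0,20],1],
    [[0,0,0],[0,0,15],1],
    [[0,0,0],[0,0,10],1],
    [[0,0,0],[0,0,5],1],
    [[0,0,0],[0,0,3],1],
    [[0,0,0],[0,0,0],1],
    [[0,0,0],[0,0,0],1],
    [[0,0,0],[0,0,0],1]
  ]
}}

```text
t: 22.4
tcp_pos: [0.6187, 0.0742, 0.0702]
tool_rot: [0.977, 0.212, 0.001, 0.0]
force: [0.3, -0.4, -2.6]
finger_gap: 0.237
gripper_force: 49.2
```

```bash
python3 to.py 617.1 74.3 61.9
```

```text
t 22.4 tcp [618.7  74.2  70.2] tool delta mm [-1.4 -0.7  8.3] n@30 0.2777587921836391 F [ 0.3 -0.4 -2.6] 49.15468096733093 0.23672956256878275
Rt [[0.91, 0.415, 0.002], [0.415, -0.91, -0.0], [0.002, 0.001, -1.0]] q [-0.06  0.75  1.56  0.    0.83  1.08]
```

>>> {"fn": "play_rows", "kwargs": {
  "rows": [
    [[0,0,0],[-1,-0.3,3],1],
    [[0,0,0],[0,0,3],1],
    [[0,0,0],[0,0,1],1],
    [[0,0,0],[0,0,1],1],
    [[0,0,0],[0,0,0],1],
    [[0,0,0],[0,0,0],1]
  ]
}}

```text
t: 22.9
tcp_pos: [0.6166, 0.0742, 0.0622]
tool_rot: [0.977, 0.212, -0.0, -0.0]
force: [-3.2, 0.3, 4.9]
finger_gap: 0.238
gripper_force: 50.0
```

>>> {"fn": "play_rows", "kwargs": {
  "rows": [
    [[0,0,0],[0,0,0],0.7],
    [[0,0,0],[0,0,0],0.5],
    [[0,0,0],[0,0,0],0.35],
    [[0,0,0],[0,0,0],0.35],
    [[0,0,0],[0,0,0],0.35],
    [[0,0,0],[0,0,0],0.35]
  ]
}}

```text
t: 23.4
tcp_pos: [0.6169, 0.0741, 0.0612]
tool_rot: [0.977, 0.212, -0.0, -0.0]
force: [-0.6, 0.3, 0.5]
finger_gap: 0.656
gripper_force: 0.0
```

>>> {"fn": "play_rows", "kwargs": {
  "rows": [
    [[0,0,0],[0,0,-10],0.35],
    [[0,0,0],[0,0,-20],0.35],
    [[0,0,0],[0,0,-25],0.35],
    [[0,0,0],[0,0,-25],0.35],
    [[0,0,0],[0,0,-15],0.35],
    [[0,0,0],[0,0,0],0.35],
    [[0,0,0],[0,0,0],0.35]
  ]
}}

```text
t: 23.98
tcp_pos: [0.6175, 0.0741, 0.1578]
tool_rot: [0.977, 0.212, 0.001, 0.0]
force: [0.5, 0.1, -0.9]
finger_gap: 0.65
gripper_force: 0.0
```

```bash
python3 ver.py wrist 617 74.7 21; python3 to.py 453 -181 140
```

```text
wrist 40 1215 [622.5  77.4  46.3] ((616.7144165039062, 74.72466278076172), 20.86014747619629)
wrist 68 765 [617.8  75.1  75.9] ((616.8290405273438, 74.59439849853516), 10.759276390075684)
t 24.0333 tcp [616.5  74.1 156.4] tool delta mm [-254.6  164.3   16.4] n@30 8.4870334547288 F [-0.3  0.4 -1.4] 0.0 0.6528525479140016
Rt [[0.91, 0.415, -0.0], [0.415, -0.91, 0.0], [-0.0, -0.0, -1.0]] q [-0.06  0.62  1.52  0.    1.    1.08]
```

C is centred. Now D.

>>> {"fn": "play_rows", "kwargs": {
  "rows": [
    [[0,0,0],[-14,9,0],0.35],
    [[0,0,0],[-25,16,0],0.35],
    [[0,0,0],[-25,16,0],0.35],
    [[0,0,0],[-25,16,0],0.35],
    [[0,0,0],[-25,16,0],0.35],
    [[0,0,0],[-25,16,0],0.35],
    [[0,0,0],[-25,16,0],0.35],
    [[0,0,0],[-25,16,0],0.35],
    [[0,0,0],[-25,16,0],0.35],
    [[0,0,0],[-25,16,0],0.35],
    [[0,0,0],[-15,11,0],0.35],
    [[0,0,0],[0,0,10],0.35]
  ]
}}

```text
t: 25.03
tcp_pos: [0.4525, -0.1835, 0.1462]
tool_rot: [0.978, 0.21, -0.0, 0.001]
force: [-0.2, 0.1, 0.7]
finger_gap: 0.646
gripper_force: 0.0
```

>>> {"fn": "play_rows", "kwargs": {
  "rows": [
    [[0,0,0],[0,0,10],0.35],
    [[0,0,0],[0,0,10],0.35],
    [[0,0,0],[0,0,0],0.35],
    [[0,0,0],[0,0,0],0.35],
    [[0,0,0],[0,0,0],0.35]
  ]
}}

```text
t: 25.45
tcp_pos: [0.4536, -0.1802, 0.1259]
tool_rot: [0.977, 0.212, -0.0, -0.0]
force: [-0.3, 0.1, -0.5]
finger_gap: 0.648
gripper_force: 0.0
```

```bash
python3 pick.py 453 -181
```

```text
knob (451.8067321777344, -181.06382751464844) 10.916268348693848 791 tool delta [-1.9  0.1 88.4] [ 0.45355999 -0.18021458  0.12593887]
```

>>> {"fn": "play_rows", "kwargs": {
  "rows": [
    [[0,0,0],[-1.5,0,10],0.35],
    [[0,0,0],[0,0,20],0.35],
    [[0,0,0],[0,0,20],0.35],
    [[0,0,0],[0,0,20],0.35],
    [[0,0,0],[0,0,12],0.35],
    [[0,0,0],[0,0,4],0.35],
    [[0,0,0],[0,0,0],0.35],
    [[0,0,0],[0,0,0],0.35]
  ]
}}

```text
t: 26.17
tcp_pos: [0.4528, -0.1812, 0.0408]
tool_rot: [0.977, 0.212, 0.0, 0.0]
force: [0.7, 0.1, -0.4]
finger_gap: 0.649
gripper_force: 0.0
```

```bash
python3 to.py 452 -181.1 37.5
```

```text
t 26.1667 tcp [ 452.8 -181.2   40.8] tool delta mm [-0.7 -0.5  3.3] n@30 0.10927621908245574 F [ 0.7  0.1 -0.4] 0.0 0.6489020286264741
Rt [[0.91, 0.415, 0.001], [0.415, -0.91, -0.0], [0.0, 0.001, -1.0]] q [-0.61  0.7   1.92  0.    0.52  0.53]
```

>>> {"fn": "play_rows", "kwargs": {
  "rows": [
    [[0,0,0],[-0.5,-0.3,3],0.35],
    [[0,0,0],[0,0,0],0.5],
    [[0,0,0],[0,0,0],1],
    [[0,0,0],[0,0,0],1],
    [[0,0,0],[0,0,0],1],
    [[0,0,0],[0,0,0],1],
    [[0,0,0],[0,0,0],1],
    [[0,0,0],[0,0,0],1],
    [[0,0,0],[0,0,0],1]
  ]
}}

```text
t: 26.92
tcp_pos: [0.4522, -0.1813, 0.038]
tool_rot: [0.977, 0.212, 0.0, 0.0]
force: [-2.0, 1.2, 6.9]
finger_gap: 0.239
gripper_force: 48.8
```

>>> {"fn": "play_rows", "kwargs": {
  "rows": [
    [[0,0,0],[0,0,-5],1],
    [[0,0,0],[0,0,-10],1],
    [[0,0,0],[0,0,-20],1],
    [[0,0,0],[0,0,-25],1],
    [[0,0,0],[0,0,-25],1],
    [[0,0,0],[0,0,-20],1],
    [[0,0,0],[0,0,-10],1],
    [[0,0,0],[0,0,0],1],
    [[0,0,0],[0,0,0],1]
  ]
}}

```text
t: 27.67
tcp_pos: [0.4519, -0.181, 0.153]
tool_rot: [0.977, 0.212, 0.0, 0.001]
force: [-0.9, -0.9, -1.7]
finger_gap: 0.235
gripper_force: 49.1
```

```bash
python3 held.py 16 507 82.3
```

```text
disc top under tcp 15.8 tcp z to place 61.76641790398462 centre (tool) [ 0.2 -0.3] 670
tcp [ 451.9 -181.   153. ] delta [ 159.2 -216.5   91.1]
```

>>> {"fn": "play_rows", "kwargs": {
  "rows": [
    [[0,0,0],[8,-11,0],1],
    [[0,0,0],[16,-22,0],1],
    [[0,0,0],[16,-22,0],1],
    [[0,0,0],[16,-22,0],1],
    [[0,0,0],[16,-22,0],1],
    [[0,0,0],[16,-22,0],1],
    [[0,0,0],[16,-22,0],1],
    [[0,0,0],[16,-22,0],1],
    [[0,0,0],[16,-22,0],1],
    [[0,0,0],[16,-22,0],1],
    [[0,0,0],[7,-7.5,0],1],
    [[0,0,0],[0,0,0],1]
  ]
}}

```text
t: 28.72
tcp_pos: [0.5064, 0.0839, 0.1512]
tool_rot: [0.977, 0.214, -0.001, -0.0]
force: [-0.0, 0.3, -1.5]
finger_gap: 0.232
gripper_force: 49.2
```

>>> {"fn": "play_rows", "kwargs": {
  "rows": [
    [[0,0,0],[0,0,0],1],
    [[0,0,0],[0,0,0],1],
    [[0,0,0],[0,0,0],1]
  ]
}}

```text
t: 28.97
tcp_pos: [0.5063, 0.0807, 0.152]
tool_rot: [0.977, 0.211, -0.001, -0.0]
force: [-0.3, 0.3, -1.0]
finger_gap: 0.238
gripper_force: 49.2
```

```bash
python3 held.py 16 507 82.3
```

```text
disc top under tcp 15.8 tcp z to place 61.83121878189996 centre (tool) [-0.2 -0.6] 665
tcp [506.3  80.7 152. ] delta [ 1.6 -0.5 90.1]
```

>>> {"fn": "play_rows", "kwargs": {
  "rows": [
    [[0,0,0],[1,-0.5,10],1],
    [[0,0,0],[0,0,20],1],
    [[0,0,0],[0,0,20],1],
    [[0,0,0],[0,0,15],1],
    [[0,0,0],[0,0,10],1],
    [[0,0,0],[0,0,5],1],
    [[0,0,0],[0,0,3],1],
    [[0,0,0],[0,0,0],1],
    [[0,0,0],[0,0,0],1],
    [[0,0,0],[0,0,0],1]
  ]
}}

```text
t: 29.85
tcp_pos: [0.508, 0.0828, 0.07]
tool_rot: [0.977, 0.212, 0.001, 0.0]
force: [0.3, -0.0, -1.4]
finger_gap: 0.234
gripper_force: 49.1
```

```bash
python3 to.py 507 82 61.9
```

```text
t 29.85 tcp [508.   82.8  70. ] tool delta mm [-1.3  0.3  8.1] n@30 0.2697286753272797 F [ 0.3 -0.  -1.4] 49.14959371089935 0.2343000111612827
Rt [[0.91, 0.415, 0.002], [0.415, -0.91, -0.0], [0.001, 0.001, -1.0]] q [-0.06  0.66  1.84  0.    0.64  1.09]
```

>>> {"fn": "play_rows", "kwargs": {
  "rows": [
    [[0,0,0],[-1,0.2,3],1],
    [[0,0,0],[0,0,3],1],
    [[0,0,0],[0,0,1],1],
    [[0,0,0],[0,0,0.8],1],
    [[0,0,0],[0,0,0],1],
    [[0,0,0],[0,0,0],1]
  ]
}}

```text
t: 30.35
tcp_pos: [0.5065, 0.0822, 0.062]
tool_rot: [0.977, 0.212, -0.0, 0.0]
force: [-1.0, -0.0, 5.1]
finger_gap: 0.236
gripper_force: 49.9
```

>>> {"fn": "play_rows", "kwargs": {
  "rows": [
    [[0,0,0],[0,0,0],0.7],
    [[0,0,0],[0,0,0],0.5],
    [[0,0,0],[0,0,0],0.35],
    [[0,0,0],[0,0,0],0.35],
    [[0,0,0],[0,0,0],0.35],
    [[0,0,0],[0,0,0],0.35]
  ]
}}

```text
t: 30.85
tcp_pos: [0.5066, 0.0822, 0.0614]
tool_rot: [0.977, 0.212, -0.0, -0.0]
force: [-0.3, -0.1, -0.4]
finger_gap: 0.648
gripper_force: 0.0
```

>>> {"fn": "play_rows", "kwargs": {
  "rows": [
    [[0,0,0],[0,0,-10],0.35],
    [[0,0,0],[0,0,-20],0.35],
    [[0,0,0],[0,0,-25],0.35],
    [[0,0,0],[0,0,-25],0.35],
    [[0,0,0],[0,0,-25],0.35],
    [[0,0,0],[0,0,-25],0.35],
    [[0,0,0],[-20,15,-15],0.35],
    [[0,0,0],[-20,15,0],0.35],
    [[0,0,0],[-20,15,0],0.35],
    [[0,0,0],[0,0,0],0.35],
    [[0,0,0],[0,0,0],0.35],
    [[0,0,0],[0,0,0],0.35]
  ]
}}

```text
t: 31.85
tcp_pos: [0.471, 0.0165, 0.207]
tool_rot: [0.977, 0.212, 0.001, 0.0]
force: [-0.6, 0.0, -0.2]
finger_gap: 0.651
gripper_force: 0.0
```

```bash
python3 ver.py wrist 507 82 16;  python3 ver.py wrist 534 200.6 32; python3 ver.py wrist 642 190.6 26; python3 ver.py wrist 617 74.7 21
```

```text
wrist 40 411 [511.1  78.4  46.1] ((506.3698425292969, 82.16804504394531), 16.0330753326416)
wrist 68 649 [506.8  81.9  76.1] ((506.4945983886719, 82.33341979980469), 11.187041282653809)
wrist 40 4549 [534.7 196.   46.3] ((533.6112670898438, 199.86184692382812), 32.5511589050293)
wrist 68 981 [533.7 198.5  75.5] ((533.2241821289062, 199.73544311523438), 11.159568786621094)
wrist 40 1518 [612.1  72.9  46.3] ((616.463623046875, 74.30147552490234), 21.159931182861328)
wrist 68 981 [615.7  74.3  75.9] ((616.3416748046875, 74.42131805419922), 11.140524864196777)
```

View pics/v_wrist_534.png

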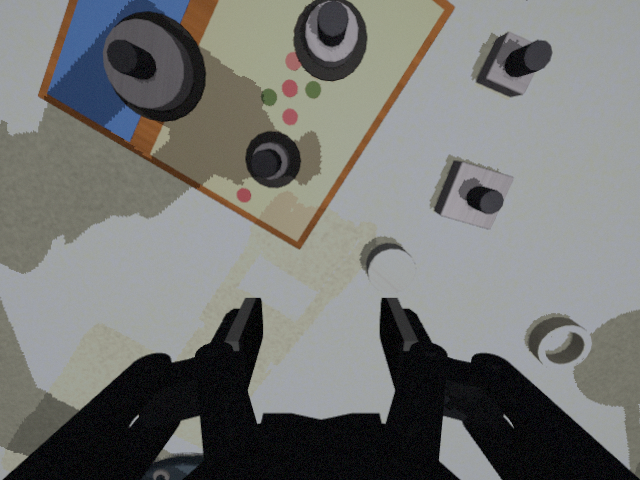

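The wrist view shows A (155,65), C (330,35) and D (272,158) upright on their felt with margin all round, and both squares where they were. B is out of this view, but it was checked after placing and nothing has gone near it since. I'm handing in.

```bash
python3 -c "
from station import *
print(sign_off())"
```

```text
the job is handed in; nothing more can be done
None
```

The four round weights were set on their own pads in order, largest to smallest, each measured within about 3 mm of the pad's centre; the squares were not moved and the job is handed in, but no verdict came back.

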